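Zero the bench dial gauge on its setting block

TASK

Set the aluminium setting block with the blue bands flat on the dial gauge's bed and slide it endwise against the plunger until its end is fully home, square against both yellow stop posts. Then, leaving it there, turn the dial's bezel by its orange lug until the red zero mark stands right at the tip of the black pointer. Leave the other things on the bench where they are.

Things in the scene. Friction and masses are not known exactly. Their poses are not given: they have to be found in the camera images.
- gauge: bench dial comparator, fixed. Origin: on the bench under the dial's axis; z up; x along the bed, from its open end towards the dial (the push direction). Dark steel bed 310 x 120 mm, x -235 to +75 mm, its top 12 mm above the bench. A green pedestal on it (104 x 100 mm, centred at the origin) carries a face-up dial: black bezel 124 mm across, its top and glass 80 mm above the bench.
- plunger_tip (a point): end of the spring plunger's brass ball (12 mm), 34 mm above the bench on the bed's centre line, at gauge x = -115 mm when free, looking towards -x. Pushed in towards the dial (0.4 N at first, 1.1 N at 13 mm) it turns the black pointer clockwise, 0.15 rad per mm; a block pushed against it stays by friction.
- stop_face (a point): foot of the yellow stop, on the bed (12 mm above the bench), middle of its front face, axes as the gauge. Two posts, 15 mm wide, 34 mm tall, centred 22.5 mm either side of the plunger, with a bridge on top. Clamped somewhere at gauge x = -112 to -102 mm, different each time; it does not move. A block home against both posts presses the plunger in by 3 to 13 mm.
- block: setting block: solid aluminium with two blue bands, 110 (x) x 60 (y) x 45 (z) mm, about 0.75 kg; origin at the centre of its underside, x along its length. Both ends alike; one 60 mm wide end goes against the stop, so when home its centre is 55 mm in front of the stop face. It starts on the bench beside the gauge.
- bezel (a joint): angle of the dial's bezel (rad) about the upright dial axis, growing anticlockwise seen from above; at 0 the zero mark points along the gauge's +x. The bezel carries the white scale (40 divisions) and the glass, turns several turns either way with steady friction (about 2.5 N at the lug) and stays where it is left.
- zero_mark (a point): the red zero mark, 7 mm wide, on the bezel's white scale; this point is 42 mm from the dial axis, at the pointer's height, and turns with the bezel. A red stripe continues it over the black rim.
- lug (a point): orange lug upright on the bezel's rim, straight across the dial from the zero mark, for turning the bezel by pushing or pinching: 18 mm radially (46 to 64 mm from the axis), 10 mm thick, 28 mm tall (80 to 108 mm above the bench). The point is its centre, 55 mm from the axis, 94 mm above the bench.
- pointer_tip (a point): tip of the dial's black pointer under the glass, 42 mm from the dial axis; the pointer turns with the plunger, not with the bezel. With the plunger free it points along the gauge's +x.
- mallet: bystander: carver's mallet standing on its wooden head, 100 mm wide, 235 mm tall
- clamp: bystander: steel bar clamp with a dark wooden handle, lying flat, 320 mm long, 45 mm high at most
- glue: bystander: white glue bottle with an orange cap, 64 mm across, 180 mm tall
- jar: bystander: amber glass jar with a steel lid, 76 mm across, 100 mm tall
- offcut: bystander: dark wood offcut, 55 x 110 x 28 mm
- square: bystander: try square lying flat, 110 mm wooden stock and 150 mm steel blade, 16 mm high
- chisel: bystander: chisel lying flat, wooden handle, 255 mm long, 31 mm high
Things that resemble listed ones, but are neither listed nor needed, are in the scene too. There is more than one size of the block; the one meant has the size given above.

How it is judged:
By the outcome, as a careful person would: the job done as asked, in the order asked, and still so for the second after the job is handed in, with the robot touching nothing.
It also fails if it takes over 72 s, if anything falls off the work surface, if the arm or the gripper's body presses on something with over 40 N, if the wrist force passes 120 N, or if a joint passes its speed limit or range.

ROBOT

A 6-joint arm with a two-finger parallel gripper is mounted at the origin on the work surface. World frame = base frame: x ahead of the robot, y to its left, z up, the work surface at z = 0. Lengths are in m, angles in rad, forces in N, time in s.
With the tool pointing down it reaches from about 0.2 to 0.875 m from the base axis. Payload 3.4 kg.
Tool frame: the origin (TCP) lies on the mounting face of the last link; the fingertips stand 199 mm ahead of it and the grasp point (between the pads) lies 180 mm ahead of it (grip_point_offset is the z of the grasp point in the tool frame, in m); z points along the fingers, y is the line along which they close (so a half turn about z gives the same grasp; the last joint's range is limited). The gripper opens to 94 mm and grips with 3 to 60 N. Pads are 16 mm wide; open, the fingers measure 119 mm over their backs; the gripper's body (75 mm by 177 mm) begins 78 mm behind the grasp point.
Start: joints at [-1.354, 0.276, 1.505, -0, 1.361, -0.121], TCP at [0.191, -0.543, 0.405] pointing down, gripper open.
Joint ranges: [-2.89, 2.89], [-0.75, 2.08], [0.22, 2.7], [-1.18, 4.32], [0.11, 2.71], [-2.7, 2.7]. Speed limits (rad/s): [2.57, 2.57, 3.14, 3.14, 3.14, 3.14].

INTERFACE

Orientations are given as [roll, pitch, yaw] about the fixed x, y, z axes, in that order (R = Rz(yaw) Ry(pitch) Rx(roll)).
In Python, from cell import * gives the robot as it stands. The module is installed in compiled form; this text tells all that it offers.
- The arm moves only by the shell command python3 -m crank 'ROWS'. ROWS is JSON, a list of rows, each an object of numbers: "fingers": the opening, from 0 (shut) to 1 (fully open); "tx", "ty", "tz": the shift along the world's x, y, z scaled (see below); "ax", "ay", "az": the turn, a rotation vector about the world's x, y, z scaled (see below). A call has 1 to 20 rows; each row shifts and turns the commanded pose from where the row before left it; what a row does not reach is not made up. The controller multiplies each number of a shift by 0.03 m and each number of a turn by 90 degrees. A row lasts 1/10 s, in which the tool goes at most 50 mm and 8.59 degrees, less where a joint would pass 70% of its speed; a pose out of reach is approached as far as the arm can. A call with a number of a shift or a turn outside -1 to 1 is refused whole. A call with a gripper value outside its range is refused whole. The fingers move at their own pace and stop on an object; the grip force is fixed at half the most. Time passes only in rows, so rows that do not move let the fingers close. It gives the time, the measured TCP pose, the force, the opening and the grip force at its end, in the units of the state.
- observe(): the state, without advancing time (a new reading comes with each control period).
- get_image(name): name is "scene" or "top" or "wrist"; returns (picture, depth): 400x640x3 uint8, red, green, blue; 400x640 float32, m along the optical axis (not along the pixel's ray), 0 where there is no reading.
- get_calibration(name): a dict with "mtx" (3x3 intrinsics, pixels), "R" (3x3) and "t" (3): a world point X has camera coordinates R X + t. Camera axes: x right, y down, z forward; pixel columns grow to the right and rows downward; lengths in m; the calibration is good to about 2 mm. A picture is of the moment at which its call begins: read the wrist's pose just before it. get_calibration takes no time and is no camera call; for the wrist camera it gives the pose at the moment of the call.
- sign_off(): hands the job in; it is judged then, once.
The state is a dict: "clock": time; "joint_pos": joint angles; "qd": joint speeds; "effort": joint torques, N m; "tool_pos": TCP position; "ee_rot": TCP orientation; "ft_force": force on the tool from outside, world axes, zero at the start; "moment": the same for the moment, N m; "opening": finger opening in m; "gripper_force": force on a finger pad.
Only numpy, scipy, OpenCV 4.12 (cv2) and the standard library are available. Lean on these libraries where they do the work, as an engineer would, in place of code of your own. Each camera call takes 0.05 s, during which the arm holds its last target. There are 200 camera calls.

## Working session

There is one attempt and no reset: what is moved stays moved. The work goes in short steps, Python scripts to look and compute and a shell command to move; the robot and the scene stay as the last step left them, time stands still between calls to the robot, and variables do not carry over. Pictures are saved under pics/ and viewed, at most 10 in all, crops included, and the job is handed in when it is done.

```bash
mkdir -p pics; cat > h.py <<'E'
from cell import *
import numpy as np, cv2
def save(n,f,crop=None,scale=1):
    im,d=get_image(n); 
    a=im if crop is None else im[crop[1]:crop[3],crop[0]:crop[2]]
    if scale!=1: a=cv2.resize(a,None,fx=scale,fy=scale,interpolation=cv2.INTER_CUBIC)
    cv2.imwrite('pics/'+f,a[:,:,::-1]); return im,d
def ray(c,u,v,z):
    K=np.array(c['mtx']);R=np.array(c['R']);t=np.array(c['t'])
    d=R.T@np.linalg.inv(K)@[u,v,1]; o=-R.T@t
    return o+d*(z-o[2])/d[2]
def dep(c,u,v,d):
    K=np.array(c['mtx']);R=np.array(c['R']);t=np.array(c['t'])
    return R.T@(np.linalg.inv(K)@[u,v,1]*d[int(v),int(u)]-t)
E
python3 - <<'E'
from h import *
for n in('top','scene'):
    im,d=save(n,n+'1.png'); c=get_calibration(n); np.savez(n+'1.npz',im=im,d=d,**{k:np.array(c[k]) for k in('mtx','R','t')})
    print(n,-np.array(c['R']).T@np.array(c['t']))
print(observe())
E
```

```text
top [0.49725018 0.03421024 1.35758241]
scene [ 1.48809666 -0.07329683  0.9032544 ]
{'clock': 0.1, 'joint_pos': array([-1.35400364e+00,  2.76576271e-01,  1.50596424e+00, -1.06605848e-06,
        1.36070663e+00, -1.21031123e-01]), 'qd': array([ 0.00048935, -0.00166297, -0.00342395, -0.00100298,  0.00083194,
       -0.00058305]), 'effort': array([ 8.60294203e-04, -4.05456841e+01, -2.37780762e+01,  7.03499489e-02,
        2.99272325e-02, -3.86646798e-05]), 'tool_pos': array([ 0.19051763, -0.54234807,  0.40388244]), 'ee_rot': array([-3.13995014e+00, -1.98721633e-04,  3.37823874e-01]), 'ft_force': array([-0.04313417, -0.42931099, -0.42677983]), 'moment': array([ 0.02191962,  0.03129209, -0.01097682]), 'gripper_force': 0.0, 'opening': 0.09388669157451963}
```

View pics/top1.png

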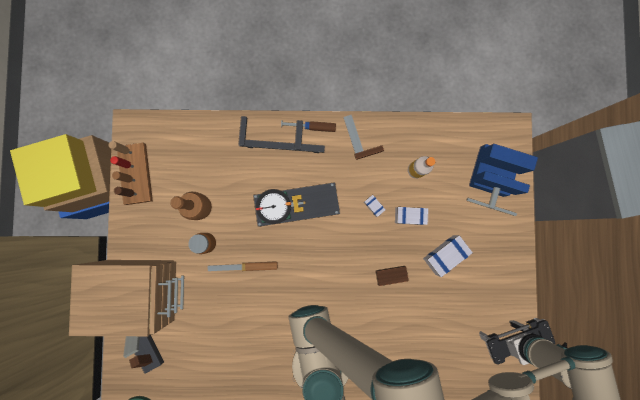

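View pics/scene1.png

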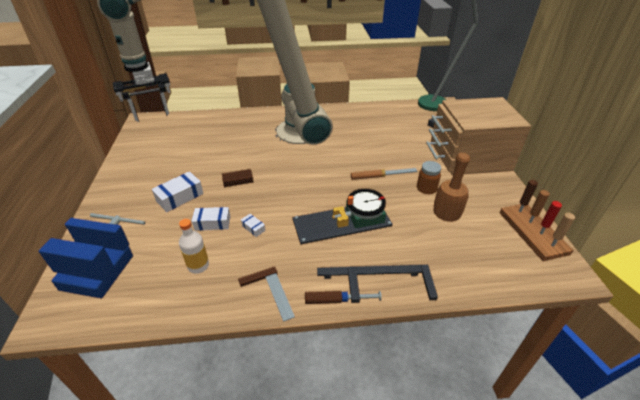

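The top view shows the three blue-banded blocks: a small one (374,206), a medium one (411,215) and a large one (448,256). The gauge's dial is at (272,206), its bed's open end is towards (338,197) and the stop is at (297,203). The scene view agrees. I'll measure the blocks and gauge next.

```bash
python3 - <<'E'
from h import *
c=np.load('top1.npz'); im,d=c['im'],c['d']
hsv=cv2.cvtColor(im,cv2.COLOR_RGB2HSV)
# blocks: low-saturation bright or blue, above table
H=np.zeros(d.shape); vv,uu=np.indices(d.shape)
P=np.stack([(uu-c['mtx'][0,2])/c['mtx'][0,0]*d,(vv-c['mtx'][1,2])/c['mtx'][1,1]*d,d],-1)
W=(P-c['t'])@c['R']
np.save('W.npy',W)
for n,(u,v) in dict(small=(374,206),mid=(411,215),big=(448,256)).items():
    m=((W[...,2]>0.015)&(np.hypot(uu-u,vv-v)<32)&((hsv[...,1]<90)|((hsv[...,0]>100)&(hsv[...,0]<130)))).astype(np.uint8)
    k,l,s,ce=cv2.connectedComponentsWithStats(m); i=l[v,u]; 
    mm=l==i; h=np.median(W[mm][:,2]); 
    pts=np.array([ray(c,a,b,h)[:2] for b,a in np.argwhere(mm)],np.float32)
    r=cv2.minAreaRect(pts); print(n,'h',h,'rect',r, np.percentile(W[mm][:,2],90))
# bed: dark, height 5-25mm
m=((W[...,2]>0.004)&(W[...,2]<0.03)&(hsv[...,2]<100)&(hsv[...,1]<110)&(np.hypot(uu-300,vv-203)<60)).astype(np.uint8)
k,l,s,ce=cv2.connectedComponentsWithStats(m);i=1+np.argmax(s[1:,4]);mm=l==i;print(s[i])
pts=np.array([ray(c,a,b,.012)[:2] for b,a in np.argwhere(mm)],np.float32);print('bed',cv2.minAreaRect(pts),np.median(W[mm][:,2]))
m=(W[...,2]>0.07)&(W[...,2]<0.12)&(np.hypot(uu-272,vv-206)<30)
pts=np.array([ray(c,a,b,.08)[:2] for b,a in np.argwhere(m)],np.float32);print('dial',cv2.minEnclosingCircle(pts),cv2.minAreaRect(pts),np.median(W[m][:,2]))
m=(hsv[...,0]>15)&(hsv[...,0]<32)&(hsv[...,1]>150)&(hsv[...,2]>120)&(np.hypot(uu-297,vv-203)<12)
print('stop',m.sum(),W[m].mean(0))
cv2.imwrite('pics/crop.png',np.hstack([cv2.resize(im[190:280,350:480],None,fx=3,fy=3),cv2.resize(im[175:235,240:350],None,fx=3.63,fy=4.5)])[:,:,::-1])
E
```

```text
small h 0.028825071728134272 rect ((0.5856848955154419, -0.19272100925445557), (0.07381463050842285, 0.042129576206207275), 40.569950103759766) 0.03169771210033696
mid h 0.043521118930336014 rect ((0.549349844455719, -0.32457005977630615), (0.11635341495275497, 0.06075800210237503), 87.34593200683594) 0.046919046942132184
big h 0.05763285591929501 rect ((0.40715837478637695, -0.4504125118255615), (0.0901215597987175, 0.15245632827281952), 37.810726165771484) 0.061391732425947095
[ 281  183   59   40 1353]
bed ((0.5969566106796265, 0.051594413816928864), (0.11781767010688782, 0.21881596744060516), 9.184974670410156) 0.010338271320837275
dial ((0.5777709484100342, 0.1741214543581009), 0.062299694865942) ((0.5778537392616272, 0.17344322800636292), (0.1201409325003624, 0.11999305337667465), 0.38956063985824585) 0.07550597701714717
stop 102 [0.59041132 0.09249515 0.04382226]
```

View pics/crop.png

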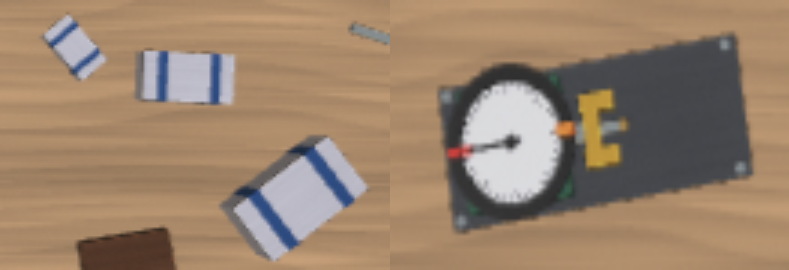

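The medium block (411,215) measures 116 x 61 x 45 mm, so it's the one meant. The small block is about 74 x 42 x 30 mm and the large one about 152 x 90 x 60 mm. The crop confirms two blue bands on it. The dial centre is at about (0.578, 0.174), and gauge x points along about 99° in the world. I'll move above the block and check with the wrist camera.

```bash
python3 -m crank '[{"fingers":1,"tx":1,"ty":0.6,"az":0.063},{"fingers":1,"tx":1,"ty":0.6,"az":0.063},{"fingers":1,"tx":1,"ty":0.6,"az":0.063},{"fingers":1,"tx":1,"ty":0.6,"az":0.063},{"fingers":1,"tx":1,"ty":0.6,"az":0.063},{"fingers":1,"tx":1,"ty":0.6,"az":0.063},{"fingers":1,"tx":1,"ty":0.6,"az":0.063},{"fingers":1,"tx":1,"ty":0.6,"az":0.063},{"fingers":1,"tx":1,"ty":0.6,"az":0.063},{"fingers":1,"tx":1,"ty":0.6,"az":0.063},{"fingers":1,"tx":1,"ty":0.6,"az":0.063},{"fingers":1,"tx":1,"ty":0.6,"az":0.063},{"fingers":1},{"fingers":1}]'
python3 - <<'E'
from h import *
o=observe();print(o['tool_pos'],o['ee_rot'],o['joint_pos'])
c=get_calibration('wrist');im,d=save('wrist','w1.png')
np.savez('w1.npz',im=im,d=d,**{k:np.array(c[k]) for k in('mtx','R','t')})
hsv=cv2.cvtColor(im,cv2.COLOR_RGB2HSV)
vv,uu=np.indices(d.shape);K=np.array(c['mtx'])
W=(np.stack([(uu-K[0,2])/K[0,0]*d,(vv-K[1,2])/K[1,1]*d,d],-1)-np.array(c['t']))@np.array(c['R'])
m=((abs(W[...,2]-.045)<.006)&((hsv[...,1]<90)|((hsv[...,0]>100)&(hsv[...,0]<130)))&(abs(W[...,0]-.549)<.07)&(abs(W[...,1]+.326)<.09)).astype(np.uint8)
k,l,s,ce=cv2.connectedComponentsWithStats(m);i=1+np.argmax(s[1:,4]);mm=l==i;print(s[i],np.median(W[mm][:,2]))
pts=np.array([ray(c,a,b,.045)[:2] for b,a in np.argwhere(mm)],np.float32);print(cv2.minAreaRect(pts))
E
```

```text
[ 0.19051763 -0.54234807  0.40388244] [-3.13995014e+00 -1.98721633e-04  3.37823874e-01] [-1.35400364e+00  2.76576271e-01  1.50596424e+00 -1.06605848e-06
  1.36070663e+00 -1.21031123e-01]schema error: expected keys fingers, tx, ty, tz, ax, ay, az
Traceback (most recent call last):
ValueError: attempt to get argmax of an empty sequence
```

View pics/w1.png

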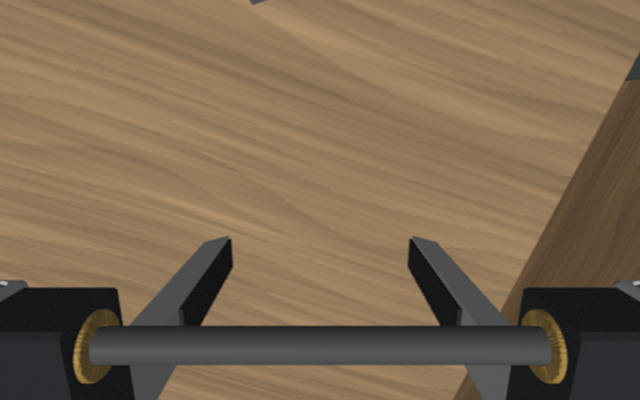

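The wrist view shows only the fingers, with their tips at (230,240) and (410,240). The move was refused because every key is needed in each row. I'll retype it, stopping short so that the block lies ahead of the camera.

```bash
cat > blk.py <<'E'
from h import *
import sys
x0,y0,zt=map(float,sys.argv[1:4])
o=observe();print(o['clock'],o['tool_pos'],o['ee_rot'],o['joint_pos'])
c=get_calibration('wrist');im,d=save('wrist',sys.argv[4])
np.savez('w.npz',im=im,d=d,**{k:np.array(c[k]) for k in('mtx','R','t')})
hsv=cv2.cvtColor(im,cv2.COLOR_RGB2HSV)
vv,uu=np.indices(d.shape);K=np.array(c['mtx'])
W=(np.stack([(uu-K[0,2])/K[0,0]*d,(vv-K[1,2])/K[1,1]*d,d],-1)-np.array(c['t']))@np.array(c['R'])
m=((d>0)&(abs(W[...,2]-zt)<.006)&((hsv[...,1]<90)|((hsv[...,0]>100)&(hsv[...,0]<130)))&(abs(W[...,0]-x0)<.08)&(abs(W[...,1]-y0)<.09)).astype(np.uint8)
k,l,s,ce=cv2.connectedComponentsWithStats(m);i=1+np.argmax(s[1:,4]);mm=l==i;print(s[i],np.median(W[mm][:,2]))
pts=np.array([ray(c,a,b,zt)[:2] for b,a in np.argwhere(mm)],np.float32);print(cv2.minAreaRect(pts))
E
python3 -m crank '[{"fingers":1,"tx":1,"ty":0.4,"tz":0,"ax":0,"ay":0,"az":0.063},{"fingers":1,"tx":1,"ty":0.4,"tz":0,"ax":0,"ay":0,"az":0.063},{"fingers":1,"tx":1,"ty":0.4,"tz":0,"ax":0,"ay":0,"az":0.063},{"fingers":1,"tx":1,"ty":0.4,"tz":0,"ax":0,"ay":0,"az":0.063},{"fingers":1,"tx":1,"ty":0.4,"tz":0,"ax":0,"ay":0,"az":0.063},{"fingers":1,"tx":1,"ty":0.4,"tz":0,"ax":0,"ay":0,"az":0.063},{"fingers":1,"tx":1,"ty":0.4,"tz":0,"ax":0,"ay":0,"az":0.063},{"fingers":1,"tx":1,"ty":0.4,"tz":0,"ax":0,"ay":0,"az":0.063},{"fingers":1,"tx":1,"ty":0.4,"tz":0,"ax":0,"ay":0,"az":0.063},{"fingers":1,"tx":1,"ty":0.4,"tz":0,"ax":0,"ay":0,"az":0.063},{"fingers":1,"tx":1,"ty":0.4,"tz":0,"ax":0,"ay":0,"az":0.063},{"fingers":1,"tx":1,"ty":0.4,"tz":0,"ax":0,"ay":0,"az":0.063},{"fingers":1,"tx":0,"ty":0,"tz":0,"ax":0,"ay":0,"az":0},{"fingers":1,"tx":0,"ty":0,"tz":0,"ax":0,"ay":0,"az":0}]'
python3 blk.py 0.549 -0.326 0.045 w2.png
```

```text
clock: 1.55
tool_pos: [0.5509, -0.3981, 0.4039]
ee_rot: [-3.14, -0.0, 1.526]
ft_force: [-0.0, -0.2, -0.6]
opening: 0.0938
gripper_force: 0.0
1.55 [ 0.55086836 -0.39814749  0.40389133] [-3.13998968e+00 -4.19496374e-04  1.52584211e+00] [-7.27930365e-01  4.36401504e-01  1.25946370e+00 -6.91512279e-04
  1.44723565e+00 -6.82890741e-01]
[ 282   51   68  123 7992] 0.04487018984171816
((0.549809992313385, -0.32849016785621643), (0.10840412974357605, 0.06008294224739075), 87.0638656616211)
```

View pics/w2.png

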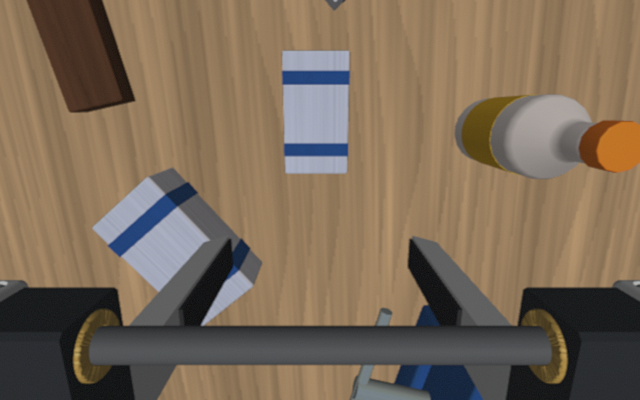

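The wrist view shows the medium block centred at about (316,112), with the fingers aligned to it. The large block is at (175,240) and the bottle is well to the right at (540,140). Measured size is 108 x 60 mm, top at z = 0.045, centre (0.550, -0.3285), so I'll go in and grip it.

```bash
python3 -m crank '[{"fingers":1,"tx":-0.03,"ty":0.77,"tz":0,"ax":0,"ay":0,"az":-0.004},{"fingers":1,"tx":0,"ty":0.77,"tz":0,"ax":0,"ay":0,"az":0},{"fingers":1,"tx":0,"ty":0.77,"tz":-0.5,"ax":0,"ay":0,"az":0},{"fingers":1,"tx":0,"ty":0,"tz":-1,"ax":0,"ay":0,"az":0},{"fingers":1,"tx":0,"ty":0,"tz":-1,"ax":0,"ay":0,"az":0},{"fingers":1,"tx":0,"ty":0,"tz":-1,"ax":0,"ay":0,"az":0},{"fingers":1,"tx":0,"ty":0,"tz":-1,"ax":0,"ay":0,"az":0},{"fingers":1,"tx":0,"ty":0,"tz":-1,"ax":0,"ay":0,"az":0},{"fingers":1,"tx":0,"ty":0,"tz":-0.7,"ax":0,"ay":0,"az":0},{"fingers":1,"tx":0,"ty":0,"tz":-0.33,"ax":0,"ay":0,"az":0},{"fingers":1,"tx":0,"ty":0,"tz":0,"ax":0,"ay":0,"az":0},{"fingers":0,"tx":0,"ty":0,"tz":0,"ax":0,"ay":0,"az":0},{"fingers":0,"tx":0,"ty":0,"tz":0,"ax":0,"ay":0,"az":0},{"fingers":0,"tx":0,"ty":0,"tz":0,"ax":0,"ay":0,"az":0},{"fingers":0,"tx":0,"ty":0,"tz":0,"ax":0,"ay":0,"az":0},{"fingers":0,"tx":0,"ty":0,"tz":0,"ax":0,"ay":0,"az":0},{"fingers":0,"tx":0,"ty":0,"tz":0,"ax":0,"ay":0,"az":0}]'
```

```text
clock: 3.3
tool_pos: [0.5496, -0.3292, 0.2095]
ee_rot: [-3.142, 0.001, 1.519]
ft_force: [-1.4, 0.7, 4.7]
opening: 0.0598
gripper_force: 30.0
```

```bash
python3 -m crank '[{"fingers":0,"tx":0,"ty":0,"tz":0.5,"ax":0,"ay":0,"az":0},{"fingers":0,"tx":0,"ty":0,"tz":1,"ax":0,"ay":0,"az":0},{"fingers":0,"tx":0,"ty":0,"tz":1,"ax":0,"ay":0,"az":0},{"fingers":0,"tx":0,"ty":0,"tz":1,"ax":0,"ay":0,"az":0},{"fingers":0,"tx":0.23,"ty":0.9,"tz":1,"ax":0,"ay":0,"az":0.015},{"fingers":0,"tx":0.23,"ty":0.9,"tz":1,"ax":0,"ay":0,"az":0.015},{"fingers":0,"tx":0.23,"ty":0.9,"tz":1,"ax":0,"ay":0,"az":0.015},{"fingers":0,"tx":0.23,"ty":0.9,"tz":0.5,"ax":0,"ay":0,"az":0.015},{"fingers":0,"tx":0.23,"ty":0.9,"tz":0,"ax":0,"ay":0,"az":0.015},{"fingers":0,"tx":0.23,"ty":0.9,"tz":0,"ax":0,"ay":0,"az":0.015},{"fingers":0,"tx":0.23,"ty":0.9,"tz":0,"ax":0,"ay":0,"az":0.015},{"fingers":0,"tx":0.23,"ty":0.9,"tz":0,"ax":0,"ay":0,"az":0.015},{"fingers":0,"tx":0.23,"ty":0.9,"tz":0,"ax":0,"ay":0,"az":0.015},{"fingers":0,"tx":0,"ty":0.8,"tz":0,"ax":0,"ay":0,"az":0},{"fingers":0,"tx":0,"ty":0,"tz":0,"ax":0,"ay":0,"az":0},{"fingers":0,"tx":0,"ty":0,"tz":0,"ax":0,"ay":0,"az":0}]'
cat > g.py <<'E'
from h import *
import sys
o=observe();print(o['clock'],o['tool_pos'],o['ee_rot'],o['joint_pos'])
c=get_calibration('wrist');im,d=save('wrist',sys.argv[1])
np.savez('w.npz',im=im,d=d,**{k:np.array(c[k]) for k in('mtx','R','t')})
hsv=cv2.cvtColor(im,cv2.COLOR_RGB2HSV)
vv,uu=np.indices(d.shape);K=np.array(c['mtx'])
W=(np.stack([(uu-K[0,2])/K[0,0]*d,(vv-K[1,2])/K[1,1]*d,d],-1)-np.array(c['t']))@np.array(c['R'])
ok=d>0
m=ok&(abs(W[...,2]-.08)<.006)&(np.hypot(W[...,0]-.578,W[...,1]-.174)<.075)
pts=np.array([ray(c,a,b,.08)[:2] for b,a in np.argwhere(m)],np.float32);(cx,cy),r=cv2.minEnclosingCircle(pts);print('dial',cx,cy,r,pts.min(0),pts.max(0))
m=ok&(hsv[...,0]>18)&(hsv[...,0]<32)&(hsv[...,1]>130)&(W[...,2]>.03)&(W[...,2]<.075)&(abs(W[...,0]-.59)<.06)&(abs(W[...,1]-.09)<.05)
z=np.percentile(W[m][:,2],80);mm=m&(abs(W[...,2]-z)<.004)
pts=np.array([ray(c,a,b,z)[:2] for b,a in np.argwhere(mm)],np.float32);print('stop top z',z,cv2.boxPoints(cv2.minAreaRect(pts)),cv2.minAreaRect(pts))
m=(ok&(abs(W[...,2]-.012)<.005)&(hsv[...,2]<110)&(hsv[...,1]<110)&(abs(W[...,0]-.6)<.09)&(W[...,1]<.3)&(W[...,1]>-.1)).astype(np.uint8)
k,l,s,ce=cv2.connectedComponentsWithStats(m);i=1+np.argmax(s[1:,4]);mm=l==i
pts=np.array([ray(c,a,b,.012)[:2] for b,a in np.argwhere(mm)],np.float32);print('bed',cv2.minAreaRect(pts),cv2.boxPoints(cv2.minAreaRect(pts)))
E
python3 g.py w3.png
```

```text
clock: 4.9
tool_pos: [0.6114, -0.0616, 0.4164]
ee_rot: [-3.137, -0.001, 1.733]
ft_force: [0.1, -0.1, -8.9]
opening: 0.0598
gripper_force: 30.0
4.9 [ 0.61137905 -0.06155865  0.41639228] [-3.13718729e+00 -9.95717513e-04  1.73259415e+00] [-2.13319040e-01  3.31102133e-01  1.39490792e+00 -6.95454774e-04
  1.42004648e+00 -3.75013081e-01]Traceback (most recent call last):
  File "g.py", line 11, in <module>
    pts=np.array([ray(c,a,b,.08)[:2] for b,a in np.argwhere(m)],np.float32);(cx,cy),r=cv2.minEnclosingCircle(pts);print('dial',cx,cy,r,pts.min(0),pts.max(0))
                                                                                      ~~~~~~~~~~~~~~~~~~~~~~^^^^^
cv2.error: OpenCV(4.12.0) /io/opencv/modules/imgproc/src/shapedescr.cpp:201: error: (-215:Assertion failed) count >= 0 && (depth == CV_32F || depth == CV_32S) in function 'minEnclosingCircle'
```

View pics/w3.png

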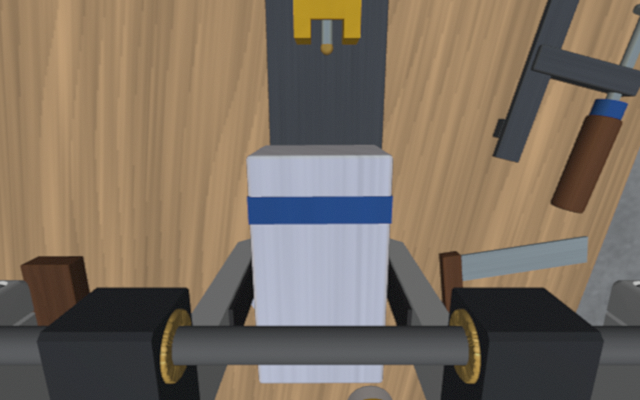

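The view shows the block held straight, with the bed ahead of it (edges at columns 268 and 384). The yellow posts' fronts are at about row 40 and the plunger ball is at (327,48). I'll measure the bed's line and the posts from this view.

```bash
python3 - <<'E'
from h import *
c=np.load('w.npz');im,d=c['im'],c['d'];hsv=cv2.cvtColor(im,cv2.COLOR_RGB2HSV)
L=[];Rr=[]
for v in range(62,140,3):
    dark=np.where((hsv[v,230:420,2]<90))[0]+230
    L.append(ray(c,dark.min()-.5,v,.012));Rr.append(ray(c,dark.max()+.5,v,.012))
L=np.array(L);Rr=np.array(Rr)
for n,p in(('L',L),('R',Rr)):
    f=np.polyfit(p[:,1],p[:,0],1);print(n,f,'angle',90-np.degrees(np.arctan(f[0])),'resid',np.std(p[:,0]-np.polyval(f,p[:,1])))
f=np.polyfit(np.r_[L,Rr][:,1],np.r_[L[:,0],Rr[:,0]],1)
s=np.polyfit((L+Rr)[:,1]/2,(L+Rr)[:,0]/2,1);print('mid',s,'width',np.mean(np.hypot(*(L-Rr)[:,:2].T)))
a=np.arctan2(1,s[0]);ux=np.array([np.cos(a),np.sin(a)]);
p0=np.array([np.polyval(s,.174),.174]);print('line at y=.174',p0)
y=(hsv[...,0]>17)&(hsv[...,0]<33)&(hsv[...,1]>120)&(hsv[...,2]>90)
for u in (300,306,350,356):
    col=np.where(y[:60,u])[0]; print(u,col.max(),'V',hsv[max(0,col.max()-10):col.max()+2,u,2],'ray@12,46',ray(c,u,col.max()+.5,.012)[:2]@ux-p0@ux, 'depth',[np.round(dep(c,u,v,d),3) for v in range(col.max()-6,col.max()+1,3)])
print('tip',ray(c,327,52,.034)[:2], dep(c,327,48,d),(ray(c,327,52,.034)[:2]-p0)@ux)
print(p0,ux,np.degrees(a))
E
```

```text
L [-0.1576661   0.54658055] angle 98.95984507155828 resid 0.00030509569138214047
R [-0.16183767  0.66612608] angle 99.19291015421986 resid 0.0003355395261972171
mid [-0.1597652   0.60633399] width 0.11795848709799119
line at y=.174 [0.57853484 0.174     ]
300 43 V [180 181 184 182 162 108  88  91  94  92  91  81] ray@12,46 -0.10044513369927223 depth [array([0.571, 0.071, 0.046]), array([0.57 , 0.07 , 0.035]), array([0.569, 0.07 , 0.018])]
306 42 V [182 182 182 182 179 159 109  87  92  92  94  90] ray@12,46 -0.09952253653704651 depth [array([0.576, 0.073, 0.045]), array([0.576, 0.071, 0.039]), array([0.575, 0.071, 0.026])]
350 43 V [181 182 184 183 164 113  90  90  92  93  92  87] ray@12,46 -0.10038621837051188 depth [array([0.615, 0.078, 0.045]), array([0.616, 0.077, 0.037]), array([0.617, 0.077, 0.022])]
356 42 V [183 183 182 182 179 161 110  90  91  93  91  84] ray@12,46 -0.09946413125661313 depth [array([0.62 , 0.08 , 0.046]), array([0.621, 0.078, 0.039]), array([0.622, 0.078, 0.026])]
tip [0.59668882 0.06402934] [0.59618305 0.06647382 0.04035359] -0.11145752191236688
[0.57853484 0.174     ] [-0.15776442  0.98747678] 99.07715893813449
```

The bed is 118 mm wide (120 given) and its axis is at 99.1°. The posts' front faces are at gauge x of about -0.101, and the plunger tip is at -0.112 (about -0.115 expected). I'll lower the block to about gauge x = -0.185.

```bash
python3 -m crank '[{"fingers":0,"tx":-0.05,"ty":0.9,"tz":0,"ax":0,"ay":0,"az":-0.002},{"fingers":0,"tx":-0.05,"ty":0.89,"tz":-0.5,"ax":0,"ay":0,"az":0},{"fingers":0,"tx":0,"ty":0,"tz":-1,"ax":0,"ay":0,"az":0},{"fingers":0,"tx":0,"ty":0,"tz":-1,"ax":0,"ay":0,"az":0},{"fingers":0,"tx":0,"ty":0,"tz":-1,"ax":0,"ay":0,"az":0},{"fingers":0,"tx":0,"ty":0,"tz":-1,"ax":0,"ay":0,"az":0},{"fingers":0,"tx":0,"ty":0,"tz":-1,"ax":0,"ay":0,"az":0},{"fingers":0,"tx":0,"ty":0,"tz":-0.5,"ax":0,"ay":0,"az":0},{"fingers":0,"tx":0,"ty":0,"tz":-0.2,"ax":0,"ay":0,"az":0},{"fingers":0,"tx":0,"ty":0,"tz":0,"ax":0,"ay":0,"az":0},{"fingers":0,"tx":0,"ty":0,"tz":0,"ax":0,"ay":0,"az":0}]'
```

```text
clock: 6.05
tool_pos: [0.6094, -0.0091, 0.2336]
ee_rot: [3.14, 0.001, 1.727]
ft_force: [-0.1, 0.2, -8.9]
opening: 0.0596
gripper_force: 30.0
```

```bash
python3 -m crank '[{"fingers":0,"tx":-0.05,"ty":0,"tz":-0.2,"ax":0,"ay":0,"az":0.001},{"fingers":0,"tx":0,"ty":0,"tz":-0.15,"ax":0,"ay":0,"az":0},{"fingers":0,"tx":0,"ty":0,"tz":-0.07,"ax":0,"ay":0,"az":0},{"fingers":0,"tx":0,"ty":0,"tz":0,"ax":0,"ay":0,"az":0},{"fingers":0,"tx":0,"ty":0,"tz":0,"ax":0,"ay":0,"az":0}]'
```

```text
clock: 6.55
tool_pos: [0.6071, -0.0085, 0.2214]
ee_rot: [3.141, 0.0, 1.73]
ft_force: [-3.0, 0.0, 2.7]
opening: 0.06
gripper_force: 30.0
```

It's on the bed, with the force up from -8.9 to +2.7 N. Now I'll slide it along the gauge's x.

```bash
python3 -m crank '[{"fingers":0,"tx":-0.02,"ty":0.12,"tz":0,"ax":0,"ay":0,"az":0},{"fingers":0,"tx":-0.02,"ty":0.12,"tz":0,"ax":0,"ay":0,"az":0},{"fingers":0,"tx":-0.02,"ty":0.12,"tz":0,"ax":0,"ay":0,"az":0},{"fingers":0,"tx":-0.02,"ty":0.12,"tz":0,"ax":0,"ay":0,"az":0},{"fingers":0,"tx":-0.02,"ty":0.12,"tz":0,"ax":0,"ay":0,"az":0},{"fingers":0,"tx":-0.02,"ty":0.12,"tz":0,"ax":0,"ay":0,"az":0},{"fingers":0,"tx":0,"ty":0,"tz":0,"ax":0,"ay":0,"az":0},{"fingers":0,"tx":0,"ty":0,"tz":0,"ax":0,"ay":0,"az":0}]'
```

```text
clock: 7.35
tool_pos: [0.6054, 0.0123, 0.2216]
ee_rot: [3.136, 0.003, 1.73]
ft_force: [1.2, -4.1, 2.0]
opening: 0.0596
gripper_force: 30.0
```

```bash
python3 -m crank '[{"fingers":0,"tx":-0.01,"ty":0.06,"tz":0,"ax":0,"ay":0,"az":0},{"fingers":0,"tx":0,"ty":0,"tz":0,"ax":0,"ay":0,"az":0}]'; python3 -m crank '[{"fingers":0,"tx":-0.01,"ty":0.06,"tz":0,"ax":0,"ay":0,"az":0},{"fingers":0,"tx":0,"ty":0,"tz":0,"ax":0,"ay":0,"az":0}]'
```

```text
clock: 7.55
tool_pos: [0.6051, 0.0138, 0.2216]
ee_rot: [3.136, 0.004, 1.73]
ft_force: [1.2, -5.4, 2.2]
opening: 0.0601
gripper_force: 30.0
clock: 7.75
tool_pos: [0.6048, 0.0156, 0.2216]
ee_rot: [3.136, 0.004, 1.73]
ft_force: [1.3, -6.3, 1.6]
opening: 0.0598
gripper_force: 30.0
```

```bash
python3 -m crank '[{"fingers":0,"tx":-0.01,"ty":0.06,"tz":0,"ax":0,"ay":0,"az":0},{"fingers":0,"tx":0,"ty":0,"tz":0,"ax":0,"ay":0,"az":0}]'; python3 -m crank '[{"fingers":0,"tx":-0.01,"ty":0.06,"tz":0,"ax":0,"ay":0,"az":0},{"fingers":0,"tx":0,"ty":0,"tz":0,"ax":0,"ay":0,"az":0}]'
```

```text
clock: 7.95
tool_pos: [0.6045, 0.0173, 0.2216]
ee_rot: [3.136, 0.004, 1.73]
ft_force: [2.2, -5.7, 1.6]
opening: 0.0598
gripper_force: 30.0
clock: 8.15
tool_pos: [0.6042, 0.0191, 0.2216]
ee_rot: [3.136, 0.004, 1.73]
ft_force: [1.8, -5.9, 3.5]
opening: 0.06
gripper_force: 30.0
```

```bash
python3 -m crank '[{"fingers":0,"tx":-0.01,"ty":0.06,"tz":0,"ax":0,"ay":0,"az":0},{"fingers":0,"tx":0,"ty":0,"tz":0,"ax":0,"ay":0,"az":0}]'; python3 -m crank '[{"fingers":0,"tx":-0.01,"ty":0.06,"tz":0,"ax":0,"ay":0,"az":0},{"fingers":0,"tx":0,"ty":0,"tz":0,"ax":0,"ay":0,"az":0}]'
```

```text
clock: 8.35
tool_pos: [0.604, 0.02, 0.2216]
ee_rot: [3.136, 0.006, 1.731]
ft_force: [1.4, -9.9, 1.9]
opening: 0.0598
gripper_force: 30.0
clock: 8.55
tool_pos: [0.6039, 0.0207, 0.2217]
ee_rot: [3.136, 0.009, 1.732]
ft_force: [1.4, -12.7, 2.6]
opening: 0.06
gripper_force: 30.0
```

Contact is at y of about 0.0195, where the force rises to 12.7 N. I'll release, lift, and then square it by pushing the middle of its back end with the fingers shut.

```bash
python3 -m crank '[{"fingers":1,"tx":0,"ty":0,"tz":0,"ax":0,"ay":0,"az":0},{"fingers":1,"tx":0,"ty":0,"tz":0,"ax":0,"ay":0,"az":0},{"fingers":1,"tx":0,"ty":0,"tz":0,"ax":0,"ay":0,"az":0},{"fingers":1,"tx":0,"ty":0,"tz":0,"ax":0,"ay":0,"az":0},{"fingers":1,"tx":0,"ty":0,"tz":0.3,"ax":0,"ay":0,"az":0},{"fingers":1,"tx":0,"ty":0,"tz":1,"ax":0,"ay":0,"az":0},{"fingers":1,"tx":0,"ty":0,"tz":1,"ax":0,"ay":0,"az":0},{"fingers":0,"tx":0.15,"ty":-1,"tz":0.3,"ax":0,"ay":0,"az":0},{"fingers":0,"tx":0.15,"ty":-1,"tz":0,"ax":0,"ay":0,"az":0},{"fingers":0,"tx":0.15,"ty":-1,"tz":0,"ax":0,"ay":0,"az":0},{"fingers":0,"tx":0,"ty":0,"tz":0,"ax":0,"ay":0,"az":0},{"fingers":0,"tx":0,"ty":0,"tz":0,"ax":0,"ay":0,"az":0},{"fingers":0,"tx":0,"ty":0,"tz":0,"ax":0,"ay":0,"az":0},{"fingers":0,"tx":0,"ty":0,"tz":0,"ax":0,"ay":0,"az":0}]'
python3 blk.py 0.605 0.018 0.057 w4.png
```

```text
clock: 9.95
tool_pos: [0.6151, -0.0649, 0.2982]
ee_rot: [-3.141, -0.001, 1.731]
ft_force: [-0.8, -0.3, -0.1]
opening: 0.0412
gripper_force: 0.0
9.95 [ 0.61514473 -0.0649418   0.29824406] [-3.14147445e+00 -5.74020749e-04  1.73074096e+00] [-2.17766544e-01  4.13576756e-01  1.56938049e+00  5.34670848e-04
  1.15895703e+00 -3.77925314e-01]
[  272     0   108   181 18283] 0.05686973973780434
((0.6059951782226562, 0.01635507494211197), (0.06039561703801155, 0.10138501226902008), 9.193853378295898)
```

View pics/w4.png

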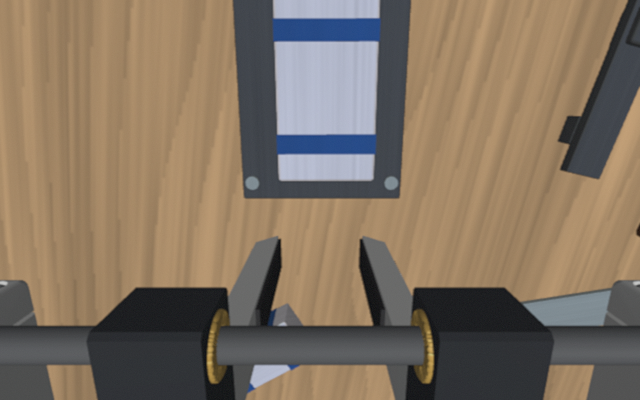

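The block sits on the bed at 99.19°, against 99.08° for the bed. Its back edge is at row 182. Now the squaring push.

```bash
python3 -m crank '[{"fingers":0,"tx":0.05,"ty":0,"tz":-0.8,"ax":0,"ay":0,"az":0},{"fingers":0,"tx":0,"ty":0,"tz":-0.8,"ax":0,"ay":0,"az":0},{"fingers":0,"tx":0,"ty":0,"tz":-0.8,"ax":0,"ay":0,"az":0},{"fingers":0,"tx":0,"ty":0,"tz":0,"ax":0,"ay":0,"az":0},{"fingers":0,"tx":0,"ty":0,"tz":0,"ax":0,"ay":0,"az":0},{"fingers":0,"tx":-0.04,"ty":0.24,"tz":0,"ax":0,"ay":0,"az":0},{"fingers":0,"tx":-0.04,"ty":0.24,"tz":0,"ax":0,"ay":0,"az":0},{"fingers":0,"tx":-0.02,"ty":0.12,"tz":0,"ax":0,"ay":0,"az":0},{"fingers":0,"tx":0,"ty":0,"tz":0,"ax":0,"ay":0,"az":0}]'; python3 -m crank '[{"fingers":0,"tx":-0.015,"ty":0.09,"tz":0,"ax":0,"ay":0,"az":0},{"fingers":0,"tx":0,"ty":0,"tz":0,"ax":0,"ay":0,"az":0}]';python3 -m crank '[{"fingers":0,"tx":-0.015,"ty":0.09,"tz":0,"ax":0,"ay":0,"az":0},{"fingers":0,"tx":0,"ty":0,"tz":0,"ax":0,"ay":0,"az":0}]'
```

```text
clock: 10.9
tool_pos: [0.6138, -0.0473, 0.2269]
ee_rot: [3.141, 0.0, 1.731]
ft_force: [0.3, 0.2, 0.0]
opening: 0.0003
gripper_force: 0.0
clock: 11.1
tool_pos: [0.6134, -0.0452, 0.2264]
ee_rot: [3.141, 0.0, 1.73]
ft_force: [-0.1, 0.5, -0.8]
opening: 0.0006
gripper_force: 0.0
clock: 11.3
tool_pos: [0.6131, -0.0433, 0.2263]
ee_rot: [3.141, 0.002, 1.73]
ft_force: [0.1, -3.0, -0.2]
opening: 0.0004
gripper_force: 1.6
```

```bash
python3 -m crank '[{"fingers":0,"tx":-0.01,"ty":0.06,"tz":0,"ax":0,"ay":0,"az":0},{"fingers":0,"tx":0,"ty":0,"tz":0,"ax":0,"ay":0,"az":0}]';python3 -m crank '[{"fingers":0,"tx":-0.01,"ty":0.06,"tz":0,"ax":0,"ay":0,"az":0},{"fingers":0,"tx":0,"ty":0,"tz":0,"ax":0,"ay":0,"az":0}]'
```

```text
clock: 11.5
tool_pos: [0.613, -0.0428, 0.2263]
ee_rot: [3.141, 0.005, 1.731]
ft_force: [0.3, -6.9, -0.2]
opening: 0.0005
gripper_force: 3.8
clock: 11.7
tool_pos: [0.6129, -0.0422, 0.2264]
ee_rot: [3.141, 0.008, 1.732]
ft_force: [0.4, -12.0, -1.0]
opening: 0.0007
gripper_force: 5.9
```

```bash
python3 -m crank '[{"fingers":0,"tx":0.02,"ty":-0.12,"tz":0,"ax":0,"ay":0,"az":0},{"fingers":0,"tx":0.04,"ty":-0.3,"tz":0,"ax":0,"ay":0,"az":0},{"fingers":0,"tx":0,"ty":0,"tz":1,"ax":0,"ay":0,"az":0},{"fingers":0,"tx":0,"ty":0,"tz":1,"ax":0,"ay":0,"az":0},{"fingers":0,"tx":0,"ty":0,"tz":1,"ax":0,"ay":0,"az":0},{"fingers":0,"tx":0,"ty":0,"tz":1,"ax":0,"ay":0,"az":0},{"fingers":0,"tx":0,"ty":0.5,"tz":1,"ax":0,"ay":0,"az":0},{"fingers":0,"tx":-0.1,"ty":0.7,"tz":1,"ax":0,"ay":0,"az":0},{"fingers":0,"tx":-0.1,"ty":0.7,"tz":1,"ax":0,"ay":0,"az":0},{"fingers":0,"tx":-0.1,"ty":0.7,"tz":0.5,"ax":0,"ay":0,"az":0},{"fingers":0,"tx":-0.1,"ty":0.7,"tz":0,"ax":0,"ay":0,"az":0},{"fingers":0,"tx":0,"ty":0,"tz":0,"ax":0,"ay":0,"az":0},{"fingers":0,"tx":0,"ty":0,"tz":0,"ax":0,"ay":0,"az":0}]'
python3 g.py w5.png
```

```text
clock: 13.0
tool_pos: [0.602, 0.0473, 0.4509]
ee_rot: [-3.141, 0.0, 1.731]
ft_force: [-0.4, -0.2, -0.9]
opening: 0.0006
gripper_force: 0.0
13.0 [0.60201276 0.04730844 0.45085486] [-3.14093104e+00  1.12994561e-04  1.73053616e+00] [-3.66810674e-02  2.99312921e-01  1.35788532e+00 -2.40827512e-04
  1.48502125e+00 -1.96400155e-01]
dial 0.5778594613075256 0.17499126493930817 0.062257248908281326 [0.5159457  0.11305611] [0.6396913 0.2191171]
stop top z 0.04645236735813893 [[0.5590141  0.10228792]
 [0.5648196  0.06948695]
 [0.62314355 0.0798097 ]
 [0.61733806 0.11261067]] ((0.5910788178443909, 0.09104880690574646), (0.05923043563961983, 0.03331075608730316), 10.036829948425293)
bed ((0.5647914409637451, 0.03628595918416977), (0.04837667942047119, 0.19735342264175415), 9.071150779724121) [[ 0.5253481   0.12991501]
 [ 0.55646306 -0.0649702 ]
 [ 0.60423476 -0.0573431 ]
 [ 0.5731198   0.13754211]]
```

View pics/w5.png

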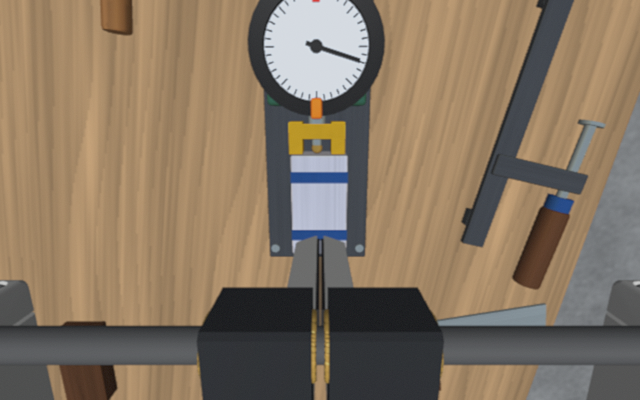

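The view shows the dial centre at (316,46), the pointer tip at (360,61), the red mark at (316,0), the lug at (316,107), and the block's front edge against the posts at row 155. I'll measure the pointer and mark angles.

```bash
cat > dial.py <<'E'
from h import *
import sys
if len(sys.argv)>1:
    c=dict(get_calibration('wrist'));im,d=get_image('wrist')
    np.savez('w.npz',im=im,d=d,**{k:np.array(c[k]) for k in('mtx','R','t')})
c=np.load('w.npz');im=c['im'];hsv=cv2.cvtColor(im,cv2.COLOR_RGB2HSV)
vv,uu=np.indices(im.shape[:2])
def plane(z):
    K,R,t=c['mtx'],c['R'],c['t'];D=np.stack([(uu-K[0,2])/K[0,0],(vv-K[1,2])/K[1,1],np.ones(uu.shape)],-1)@R;o=-R.T@t
    return o+D*((z-o[2])/D[...,2])[...,None]
A=np.radians(99.08);C=np.array([.5779,.1745]);G=lambda P:np.stack([(P[...,0]-C[0])*np.cos(A)+(P[...,1]-C[1])*np.sin(A),-(P[...,0]-C[0])*np.sin(A)+(P[...,1]-C[1])*np.cos(A)],-1)
g=G(plane(.078))
# white disc / rim centre refinement: circle fit to the bezel outer edge is skipped if cut; use the white disc
w=(hsv[...,1]<50)&(hsv[...,2]>150)&(np.hypot(g[...,0],g[...,1])<.056)
ct,_=cv2.findContours(w.astype(np.uint8),cv2.RETR_EXTERNAL,cv2.CHAIN_APPROX_NONE);ct=max(ct,key=cv2.contourArea)[:,0]
q=g[ct[:,1],ct[:,0]];q=q[(ct[:,1]>2)&(np.hypot(*q.T)>.043)]
for _ in range(4):
    s=np.linalg.lstsq(np.c_[2*q,np.ones(len(q))],(q**2).sum(1),rcond=None)[0];r=np.sqrt(s[2]+s[:2]@s[:2]);e=np.hypot(*(q-s[:2]).T)-r;q=q[abs(e)<max(.0008,2*e.std())]
print('white disc centre (gauge)',s[:2],'r',r,'n',len(q),'visible rows',ct[:,1].min())
g=g-s[:2];rho=np.hypot(g[...,0],g[...,1]);th=np.degrees(np.arctan2(g[...,1],g[...,0]))
def mean(m): 
    z=np.exp(1j*np.radians(th[m]));return np.degrees(np.angle(z.mean())),m.sum()
bl=(hsv[...,2]<90)&(rho>.012)&(rho<.036)
print('pointer',mean(bl),[mean(bl&(rho>a)&(rho<a+.006)) for a in(.018,.024,.03)])
red=((hsv[...,0]<6)|(hsv[...,0]>172))&(hsv[...,1]>140)&(hsv[...,2]>90)
print('red',mean(red&(rho<.0475)&(rho>.035)),'stripe',mean(red&(rho>.05)&(rho<.064)), 'rmax',rho[red&(rho<.07)].max() if (red&(rho<.07)).any() else None)
P=plane(.108);gg=G(P);org=(hsv[...,0]>=6)&(hsv[...,0]<17)&(hsv[...,1]>170)&(hsv[...,2]>150)&(np.hypot(gg[...,0],gg[...,1])<.08)
top=org&(hsv[...,2]>hsv[...,2][org].max()-25)
print('lug top world',P[top].mean(0),'gauge',gg[top].mean(0),top.sum(), 'angle',np.degrees(np.arctan2(*(gg[top].mean(0)-s[:2])[::-1])))
E
python3 dial.py
```

```text
white disc centre (gauge) [-2.95846847e-05 -4.08651923e-04] r 0.04708600060847954 n 223 visible rows 0
pointer (np.float64(-106.17578640688343), np.int64(79)) [(np.float64(-106.30056994355526), np.int64(21)), (np.float64(-106.31219325725294), np.int64(19)), (np.float64(-106.39152815180039), np.int64(18))]
red (np.float64(0.2993604122837715), np.int64(6)) stripe (np.float64(nan), np.int64(0)) rmax 0.03787781041062451
lug top world [0.58717251 0.12082007 0.108     ] gauge [-0.05447059 -0.00068491] 170 angle -179.70926328146106dial.py:22: RuntimeWarning: Mean of empty slice.
  z=np.exp(1j*np.radians(th[m]));return np.degrees(np.angle(z.mean())),m.sum()
  ret = ret.dtype.type(ret / rcount)
```

The pointer is at -106.3° (1.855 rad, so 12.4 mm of plunger travel and a stop face at -102.6 mm, within its range). The bezel is at about 0°, and the lug is at (0.587, 0.121). The bezel needs -106.4°. I'll pinch the lug first.

```bash
python3 -m crank '[{"fingers":0.4,"tx":-0.165,"ty":0.81,"tz":0,"ax":0,"ay":0,"az":0},{"fingers":0.4,"tx":-0.165,"ty":0.81,"tz":0,"ax":0,"ay":0,"az":0},{"fingers":0.4,"tx":-0.165,"ty":0.81,"tz":-0.5,"ax":0,"ay":0,"az":0},{"fingers":0.4,"tx":0,"ty":0,"tz":-1,"ax":0,"ay":0,"az":0},{"fingers":0.4,"tx":0,"ty":0,"tz":-1,"ax":0,"ay":0,"az":0},{"fingers":0.4,"tx":0,"ty":0,"tz":-1,"ax":0,"ay":0,"az":0},{"fingers":0.4,"tx":0,"ty":0,"tz":-1,"ax":0,"ay":0,"az":0},{"fingers":0.4,"tx":0,"ty":0,"tz":-0.7,"ax":0,"ay":0,"az":0},{"fingers":0.4,"tx":0,"ty":0,"tz":-0.36,"ax":0,"ay":0,"az":0},{"fingers":0.4,"tx":0,"ty":0,"tz":0,"ax":0,"ay":0,"az":0},{"fingers":0.4,"tx":0,"ty":0,"tz":0,"ax":0,"ay":0,"az":0}]'
```

```text
clock: 14.15
tool_pos: [0.5879, 0.1197, 0.2849]
ee_rot: [3.141, 0.0, 1.729]
ft_force: [0.5, 0.3, 0.1]
opening: 0.0376
gripper_force: 0.0
```

```bash
python3 -m crank '[{"fingers":0,"tx":0,"ty":0,"tz":0,"ax":0,"ay":0,"az":0},{"fingers":0,"tx":0,"ty":0,"tz":0,"ax":0,"ay":0,"az":0},{"fingers":0,"tx":0,"ty":0,"tz":0,"ax":0,"ay":0,"az":0},{"fingers":0,"tx":0,"ty":0,"tz":0,"ax":0,"ay":0,"az":0},{"fingers":0,"tx":0,"ty":0,"tz":0,"ax":0,"ay":0,"az":0}]'
python3 - <<'E'
from h import *
C=np.array([.5783,.1746]);p=observe()['tool_pos'][:2]-C;r=np.hypot(*p);a0=np.arctan2(p[1],p[0]);print(r,np.degrees(a0))
n=14;st=np.radians(-106.4)/n;q=np.array([[np.cos(a0+i*st),np.sin(a0+i*st)] for i in range(n+1)])*r
print(np.round(np.diff(q,axis=0)/.03,3),np.degrees(st)/90)
E
```

```text
clock: 14.65
tool_pos: [0.587, 0.1202, 0.285]
ee_rot: [-3.141, 0.0, 1.73]
ft_force: [-2.2, -0.2, 4.5]
opening: 0.0098
gripper_force: 30.0
0.05510416228704376 -80.96267288024866
[[-0.242 -0.022]
 [-0.243  0.01 ]
 [-0.24   0.042]
 [-0.232  0.073]
 [-0.22   0.104]
 [-0.205  0.132]
 [-0.186  0.158]
 [-0.163  0.181]
 [-0.138  0.201]
 [-0.11   0.217]
 [-0.08   0.23 ]
 [-0.049  0.238]
 [-0.017  0.243]
 [ 0.015  0.243]] -0.08444444444444446
```

The lug is pinched (opening 9.8 mm). First half of the arc.

```bash
python3 -m crank '[{"fingers":0,"tx":-0.242,"ty":-0.022,"tz":0,"ax":0,"ay":0,"az":-0.0844},{"fingers":0,"tx":-0.243,"ty":0.01,"tz":0,"ax":0,"ay":0,"az":-0.0844},{"fingers":0,"tx":-0.24,"ty":0.042,"tz":0,"ax":0,"ay":0,"az":-0.0844},{"fingers":0,"tx":-0.232,"ty":0.073,"tz":0,"ax":0,"ay":0,"az":-0.0844},{"fingers":0,"tx":-0.22,"ty":0.104,"tz":0,"ax":0,"ay":0,"az":-0.0844},{"fingers":0,"tx":-0.205,"ty":0.132,"tz":0,"ax":0,"ay":0,"az":-0.0844},{"fingers":0,"tx":-0.186,"ty":0.158,"tz":0,"ax":0,"ay":0,"az":-0.0844},{"fingers":0,"tx":0,"ty":0,"tz":0,"ax":0,"ay":0,"az":0}]'
```

```text
clock: 15.45
tool_pos: [0.5388, 0.1352, 0.285]
ee_rot: [-3.141, 0.002, 0.8]
ft_force: [-3.4, -2.2, 5.4]
opening: 0.0098
gripper_force: 30.0
```

```bash
python3 -m crank '[{"fingers":0,"tx":-0.163,"ty":0.181,"tz":0,"ax":0,"ay":0,"az":-0.0844},{"fingers":0,"tx":-0.138,"ty":0.201,"tz":0,"ax":0,"ay":0,"az":-0.0844},{"fingers":0,"tx":-0.11,"ty":0.217,"tz":0,"ax":0,"ay":0,"az":-0.0844},{"fingers":0,"tx":-0.08,"ty":0.23,"tz":0,"ax":0,"ay":0,"az":-0.0844},{"fingers":0,"tx":-0.049,"ty":0.238,"tz":0,"ax":0,"ay":0,"az":-0.0844},{"fingers":0,"tx":-0.017,"ty":0.243,"tz":0,"ax":0,"ay":0,"az":-0.0844},{"fingers":0,"tx":0.015,"ty":0.243,"tz":0,"ax":0,"ay":0,"az":-0.0844},{"fingers":0,"tx":0,"ty":0,"tz":0,"ax":0,"ay":0,"az":0},{"fingers":0,"tx":0,"ty":0,"tz":0,"ax":0,"ay":0,"az":0}]'
python3 - <<'E'
from h import *
c=get_calibration('wrist');im,d=save('wrist','w6.png')
np.savez('w.npz',im=im,d=d,**{k:np.array(c[k]) for k in('mtx','R','t')})
E
python3 dial.py
```

```text
clock: 16.35
tool_pos: [0.5225, 0.1823, 0.285]
ee_rot: [-3.141, 0.004, -0.127]
ft_force: [-6.2, 1.3, 6.4]
opening: 0.0098
gripper_force: 30.0
white disc centre (gauge) [ 0.00045016 -0.00058751] r 0.046769774778572165 n 507 visible rows 47
pointer (np.float64(-107.10482837633403), np.int64(300)) [(np.float64(-107.12076364490687), np.int64(75)), (np.float64(-107.00572280453996), np.int64(75)), (np.float64(-106.87839283573477), np.int64(78))]
red (np.float64(-106.35004244915905), np.int64(232)) stripe (np.float64(-106.68605989043172), np.int64(462)) rmax 0.062349145996226665
lug top world [0.52410376 0.1822719  0.108     ] gauge [0.01616427 0.05189561] 571 angle 73.33162670645436
```

View pics/w6.png

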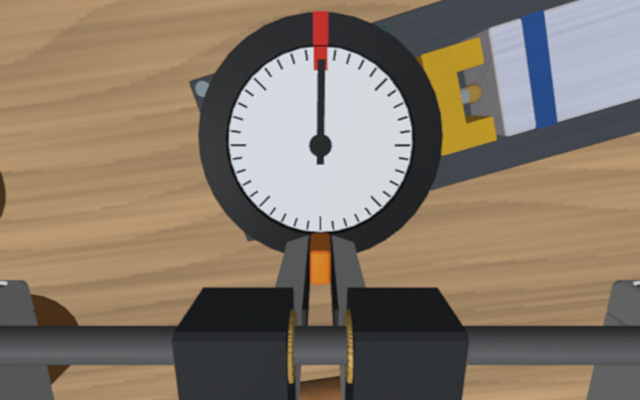

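The red stripe (320,40) lines up with the pointer tip (321,60): the mark is at -106.5° and the pointer at -107.0°. The block is against the posts at right. I'll release, lift and recheck.

```bash
python3 -m crank '[{"fingers":0.35,"tx":0,"ty":0,"tz":0,"ax":0,"ay":0,"az":0},{"fingers":0.35,"tx":0,"ty":0,"tz":0,"ax":0,"ay":0,"az":0},{"fingers":0.35,"tx":0,"ty":0,"tz":0,"ax":0,"ay":0,"az":0},{"fingers":0.35,"tx":0,"ty":0,"tz":0,"ax":0,"ay":0,"az":0},{"fingers":0.35,"tx":0,"ty":0,"tz":0.5,"ax":0,"ay":0,"az":0},{"fingers":0.35,"tx":0,"ty":0,"tz":1,"ax":0,"ay":0,"az":0},{"fingers":0.35,"tx":0,"ty":0,"tz":1,"ax":0,"ay":0,"az":0},{"fingers":0.35,"tx":0,"ty":-0.8,"tz":1,"ax":0,"ay":0,"az":0},{"fingers":0.35,"tx":0,"ty":-0.8,"tz":0.5,"ax":0,"ay":0,"az":0},{"fingers":0.35,"tx":0,"ty":0,"tz":0,"ax":0,"ay":0,"az":0},{"fingers":0.35,"tx":0,"ty":0,"tz":0,"ax":0,"ay":0,"az":0}]'
python3 blk.py 0.603 0.018 0.057 w7.png; python3 dial.py
python3 - <<'E'
from h import *
im=cv2.imread('pics/w7.png')
cv2.imwrite('pics/w7c.png',cv2.resize(im[0:260,150:560],(800,507),interpolation=cv2.INTER_CUBIC))
E
```

```text
clock: 17.5
tool_pos: [0.524, 0.1336, 0.4042]
ee_rot: [-3.141, 0.0, -0.128]
ft_force: [0.6, -0.3, -0.4]
opening: 0.0329
gripper_force: 0.0
17.5 [0.52397543 0.13356357 0.40418526] [-3.14087734e+00  5.10753681e-05 -1.27863029e-01] [1.20637591e-01 2.24521792e-01 1.57769821e+00 7.25261864e-04
 1.33924628e+00 1.81913057e+00]
[ 368   31  137  106 9183] 0.056863812836227365
((0.605152428150177, 0.021417416632175446), (0.06036606803536415, 0.11000753194093704), 9.073921203613281)
white disc centre (gauge) [-0.0001003  -0.00049429] r 0.04703317610318147 n 311 visible rows 83
pointer (np.float64(-106.29324914146356), np.int64(89)) [(np.float64(-105.68799110469205), np.int64(20)), (np.float64(-105.98888758377436), np.int64(24)), (np.float64(-106.53686029841136), np.int64(24))]
red (np.float64(-106.36066247476832), np.int64(59)) stripe (np.float64(-105.43450814091825), np.int64(158)) rmax 0.06204357127890288
lug top world [0.52367706 0.18179955 0.108     ] gauge [0.01576518 0.05239151] 174 angle 73.30100561966147
```

View pics/w7c.png

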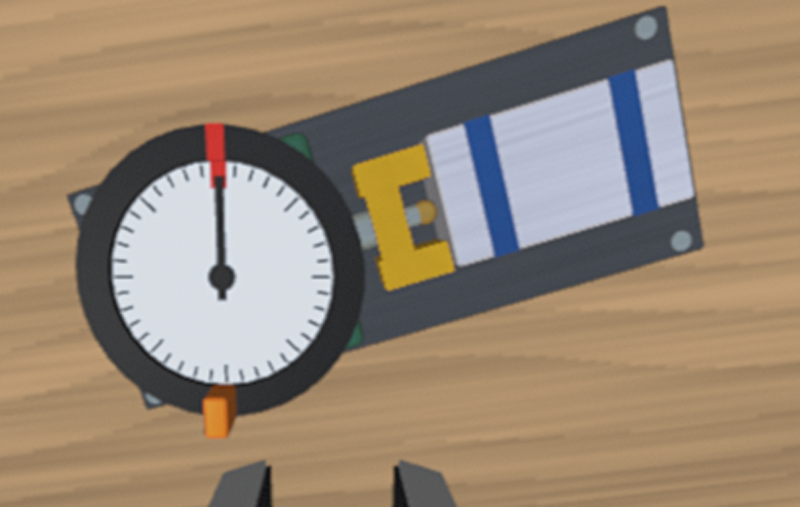

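The crop shows the red mark (217,170) at the pointer tip (219,180). The block is square against both posts, at 99.07° against 99.08° for the bed. The gripper is clear of everything, so I'm handing in.

```bash
python3 -c "
from cell import *
print(sign_off())"
```

```text
the job is handed in; nothing more can be done
None
```

The job is handed in after about 17.5 s of the 72 s: the block sits flat on the bed, square against both stop posts, and the red zero mark is at the pointer tip, within about 0.5° by camera; sign-off returned no verdict.

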